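# Pack the last sample tube in the transport case and latch its lid

## Robot

A 7-joint arm with a two-finger parallel gripper is mounted at the origin on a cart in front of the work surface, level with it; the furniture and walls round the work are solid. World frame = base frame: x ahead of the robot, y to its left, z up, the work surface at z = 0. Lengths are in mm, angles in rad, forces in N, time in s.
With the tool pointing down it reaches from about 425 to 1025 mm from the base axis. Payload 3.6 kg.
Tool frame: the origin (TCP) lies on the centre line of the jaws, within the pads' length; the fingertips stand 8 mm ahead of it and the grasp point (between the pads) lies 11 mm behind it (manip.tips_ahead is the distance from the TCP to the fingertips, in mm); z points along the fingers, y is the direction in which the jaws open and shut (so a half turn about z gives the same grasp; the last joint's range is limited). The gripper opens to 85 mm and grips with 20 to 120 N. Pads are 22 mm wide; open, the fingers measure 114 mm over their backs; the gripper's body (76 mm by 85 mm) begins 54 mm behind the grasp point. The pads swing forward as they close: fully open they stand 13 mm farther back than shut.
Start: joints at [1.121, 0.591, 0.048, 1.609, -0.033, 0.943, -0.034], TCP at [253.228, -679.342, 239.302] pointing down, gripper open.
Joint ranges: [-2.69, 2.69], [-0.47, 2.24], [-1.27, 1.36], [0.19, 2.51], [-1.53, 4.68], [0.08, 2.07], [-3.09, 3.09]. Speed limits (rad/s): [2.57, 2.57, 3.14, 3.14, 3.14, 3.14, 3.14].

## Interface

Orientations are given as a unit quaternion [x, y, z, w].
In Python, from station import manip, eyes, order gives the robot as it stands. The module is installed in compiled form; this text tells all that it offers.
- The arm moves only by the tool servo_tool, never from a script. Its argument "series" is a list of rows, each an object with "delta_pos": the shift along the tool's x, y, z in units of 25 mm (1.0 is 25 mm), a list of three; "dr": the turn, a rotation vector about the tool's x, y, z in units of 5 degrees (1.0 is 5 degrees), a list of three. In form: [{"delta_pos": [x, y, z], "dr": [ax, ay, az]}, ...]. A call has 1 to 8 rows; each row shifts and turns the commanded pose from where the row before left it, along the tool's axes as they then stand; what a row does not reach is not made up. A row lasts 1/10 s, in which the tool goes at most 50 mm and 8.59 degrees, less where a joint would pass 70% of its speed; a pose out of reach is approached as far as the arm can. A call is refused whole if a number of a shift passes 1 or a number of a turn 1, either way. A call with a gripper value outside its range is refused whole. "grip" is the finger opening in mm, from 0 to 85.4, set as the call begins (left out, the last holds). The fingers move at their own pace and stop on an object; the grip force is fixed at half the most. Time passes only in rows, so rows that do not move let the fingers close. It gives the time, the measured TCP pose, the force and the opening at its end, in the units of the state.
- manip.observe(): the state, without advancing time (a new reading comes with each control period).
- eyes.read_camera(name): name is "scene" or "top" or "wrist"; returns the picture (384x512x3 uint8, red, green, blue); there is no depth.
- eyes.get_calibration(name): a dict with "fx", "fy", "cx", "cy" (pixels), "camera_from_world" (4x4, takes a point from world to camera coordinates). Camera axes: x right, y down, z forward; pixel columns grow to the right and rows downward; lengths in mm; the calibration is good to about 2 mm. A picture is of the moment at which its call begins: read the wrist's pose just before it. get_calibration takes no time and is no camera call; for the wrist camera it gives the pose at the moment of the call.
- order.finish_job(): hands the job in, once; it reports no verdict.
The state is a dict: "clock": time; "joints": joint angles; "qd": joint speeds; "joint_torque": joint torques, N m; "position": TCP position; "orientation": TCP orientation; "wrist_force": force on the tool from outside, world axes, zero at the start; "ft_torque": the same for the moment, N m; "gripper_width": finger opening in mm.
Only numpy, scipy, OpenCV 4.12 (cv2) and the standard library are available. Lean on these libraries where they do the work, as an engineer would, in place of code of your own. Each camera call takes 0.05 s, during which the arm holds its last target. There are 200 camera calls.

## Task

The courier is coming: lay the violet-capped sample tube from the white receiving tray into the empty foam cradle of the blue transport case, then shut the lid fully and turn both orange latches fully across its front edge, pointing straight back over the lid. Do not knock or shove the other tubes, the bottles, the timer or the tip box.

Things in the scene. Friction and masses are not known exactly. Their poses are not given: they have to be found in the camera images.
- sample: the sample tube to pack: violet cap, 91 mm long, 13 mm thick (cap 14 mm), lying in one of the tray's three grooves (which one varies). Origin on its axis (within 1.5 mm) at the rounded bottom end; its z axis runs along the tube towards the cap
- sample_mid (a point): middle of that tube, on its axis, 45 mm from the bottom end; z along the tube towards the cap
- cradle_empty_seat (a point): where the middle of the packed tube belongs: centre of the empty one of three dark grey foam cradles side by side in the case (which one varies), 32 mm above the table; x along the groove (the case's x), z up. Neighbouring tubes lie 56 mm away
- cradle_empty: that foam cradle, origin under its middle, 6 mm above the table. Groove 100 mm long, 18 mm wide at its bottom 25 mm above the table, flaring to 30 mm at its mouth 40 mm above. Foam carries the tube from 22 mm outward; in the middle 44 mm all cradles are cut away down to 10 mm above the table, so fingers can reach down beside the tube
- case: blue transport case, fixed to the table, 156 mm (its x) by 200 mm (its y), 50 mm high to the rim. Origin on the table under its middle; x points to the hinge side, -x is the front with latches and carry handle. Latch pivots at x = -95, y = +60 (left) and -60 mm (right); hinge line at x = 82, 53 mm above the table
- lid (a joint): the lid's hinge: 0 shut, about 1.57 upright, 1.85 leaning back at its stop. Stiff: stays where it is left and does not fall (about 2 to 4 N at its front edge moves it)
- lid_hinge (a point): middle of the lid's hinge line; y along the line. The lid is a plate 10 mm thick (white frame, clear window), 202 mm wide, that reaches from 4 to 161.5 mm from the hinge; shut, it lies from 51 to 61 mm above the table
- lid_front (a point): point on the lid's outer face (upper face when shut), mid-width, 150 mm from the hinge
- latch_left (a joint): orange turn latch on the case's front left (+y) corner. 0: its nose points sideways and outward, clear of the lid; pi/2 (its stop): the nose points back over the lid's front edge. Slight friction (1 N at the wing). Beyond 0.2 it blocks the closing lid; it passes over the lid's edge only if the lid is fully down (3 mm clearance)
- latch_right (a joint): orange turn latch on the case's front right (-y) corner. 0: its nose points sideways and outward, clear of the lid; pi/2 (its stop): the nose points back over the lid's front edge. Slight friction (1 N at the wing). Beyond 0.2 it blocks the closing lid; it passes over the lid's edge only if the lid is fully down (3 mm clearance)
- latch_left_pivot (a point): on the left latch's vertical pivot axis, 80 mm above the table, half-way up its thumb wing. The nose is 16 mm wide, reaches 34 mm from the pivot, 64 to 69 mm above the table. The wing stands on it, 9 mm thick, 69 to 91 mm above the table, along the nose: 29 mm from the pivot towards its tip, 21 mm the other way
- latch_right_pivot (a point): on the right latch's vertical pivot axis, 80 mm above the table, half-way up its thumb wing. The nose is 16 mm wide, reaches 34 mm from the pivot, 64 to 69 mm above the table. The wing stands on it, 9 mm thick, 69 to 91 mm above the table, along the nose: 29 mm from the pivot towards its tip, 21 mm the other way
- tray: white receiving tray, fixed to the table on the left, 116 mm (its x) by 172 mm (its y). Origin on the table under its middle. Three grooves along its x, 56 mm apart in y, of the same shape as the case's cradles: groove bottom 19 mm, tube axis 26 mm, rims 34 mm above the table; the middle 44 mm of its x is cut away down to 4 mm above the table
- red_a: another tube, red cap, 91 mm long, in the tray: leave alone. Origin at its bottom end, z towards the cap
- red_b: the other red-capped tube in the tray: leave alone
- dye_bottle: black-capped bottle with a red band, 40 mm thick, 85 mm tall, in front of the case: leave alone. Origin at the middle of its foot
- calib_bottle: red-capped bottle with a violet band, 34 mm thick, 68 mm tall, beside the case: leave alone. Origin at the middle of its foot
- bench_timer: white timer 62 x 62 x 21 mm lying on the table: leave alone
- buffer_bottle: blue-capped bottle 60 mm thick, 125 mm tall, at the back left: leave alone
- tip_box: blue pipette tip box with a clear lid, 81 x 118 x 62 mm, at the back right: leave alone

How it is judged (in metres and radians):
On the way, in this order (a step that is already met when the one before it is completed fails the run):
1. the violet-capped tube lies in the empty cradle (x of sample_mid in the frame of cradle_empty_seat between -0.012 and 0.012 m and y of sample_mid in the frame of cradle_empty_seat between -0.006 and 0.006 m and z of sample_mid in the frame of cradle_empty_seat between -0.006 and 0.006 m and angle between the z axis of sample_mid and the x axis of cradle_empty_seat, either way round below 0.12 rad), for 0.2 s.
2. the lid is fully shut (all of step 1 and value of joint lid below 0.015 rad), for 0.2 s.
3. both latches are turned across the lid (value of joint lid below 0.015 rad and value of joint each of latch_left, latch_right above 1.4 rad), for 0.2 s.
At the end, for the whole second after the job is handed in: The violet-capped tube lies at rest in the cradle that was empty (its middle within 12 mm along, 6 mm across and 6 mm in height of the seat, within 0.12 rad of the groove), the lid is shut (below 0.015 rad) and both latches stand across it (above 1.4 rad, stop at 1.571) (all of step 1 and all of step 3 and linear speed of sample below 0.02 m/s); the robot touches nothing.
It fails at once if a red-capped tube in the tray is moved by more than 30 mm (distance of any of red_a, red_b from where it was at the start of the episode above 0.03 m).
It fails at once if a bottle is shoved more than 30 mm or knocked over (distance of any of dye_bottle, calib_bottle, buffer_bottle from where it was at the start of the episode above 0.03 m or angle between any of dye_bottle, calib_bottle, buffer_bottle's own z axis and vertical above 0.35 rad).
It fails at once if the timer or the tip box is shoved more than 30 mm (distance of any of bench_timer, tip_box from where it was at the start of the episode above 0.03 m).
It also fails if it takes over 72 s, if anything falls off the work surface, if the arm or the gripper's body presses on something with over 40 N, if the wrist force passes 120 N, or if a joint passes its speed limit or range.

## Working session

There is one attempt and no reset: what is moved stays moved. The work goes in short steps, Python scripts to look and compute and a tool call to move; the robot and the scene stay as the last step left them, time stands still between calls to the robot, and variables do not carry over. Pictures are saved under pics/ and viewed, about 8 in all and at most 12, crops included, and the job is handed in when it is done.

Besides the shell and the picture viewer there is one more tool, called after "Emit:" as name(argument=value, ...), one argument or row to a line, values as JSON. servo_tool: Moves the arm, as the interface text tells. Its arguments: {"type":"object","properties":{"series":{"type":"array","items":{"type":"object","properties":{"delta_pos":{"type":"array","items":{"type":"number"}},"dr":{"type":"array","items":{"type":"number"}}}}},"grip":{"type":"number"}},"required":["series"]}

```bash
mkdir -p pics; cat > h.py <<'E'
from station import manip, eyes, order
import numpy as np, cv2
from scipy.spatial.transform import Rotation as R
def snap(n,f,crop=None,s=1):
    c=eyes.get_calibration(n); im=eyes.read_camera(n)[:,:,::-1]
    np.save('pics/'+f+'.npy',im)
    show(im,f,crop,s); return c
def show(im,f,crop=None,s=1):
    if crop: im=im[crop[1]:crop[3],crop[0]:crop[2]]
    cv2.imwrite('pics/'+f+'.png',cv2.resize(np.ascontiguousarray(im),None,fx=s,fy=s,interpolation=cv2.INTER_CUBIC))
def unproj(c,u,v,z):
    M=np.array(c['camera_from_world']);Rm=M[:3,:3];t=M[:3,3]
    o=-Rm.T@t; d=Rm.T@np.array([(u-c['cx'])/c['fx'],(v-c['cy'])/c['fy'],1])
    return (o+d*(z-o[2])/d[2]).round(1)
def proj(c,p):
    M=np.array(c['camera_from_world']);q=M[:3,:3]@np.array(p)+M[:3,3]
    return np.array([c['fx']*q[0]/q[2]+c['cx'],c['fy']*q[1]/q[2]+c['cy']]).round(1)
E
python3 - <<'E'
from h import *
s=manip.observe();print(s,manip.tips_ahead)
print(R.from_quat(s['orientation']).as_matrix().round(2))
a=snap('top','top0',None,1.5);b=snap('scene','sc0',None,1.5)
print(a,b)
E
```

```text
{'clock': 0.0, 'joints': array([ 1.12050525,  0.59212076,  0.04831907,  1.60980849, -0.03334577,
        0.94270147, -0.03369561]), 'qd': array([ 1.67599727e-03, -2.67397292e-05, -8.92725154e-04, -9.62949797e-04,
        1.22638498e-03, -6.18752656e-05,  7.09960797e-04]), 'joint_torque': array([ 6.03169556e-04, -5.48701537e+01,  1.54630959e+00, -1.98122460e+01,
        9.27534333e-03,  8.72780249e-03, -5.68990913e-06]), 'position': array([ 252.94776866, -678.58890617,  238.14540907]), 'orientation': array([ 9.84125297e-01,  1.77471558e-01, -2.46968426e-04, -1.08844398e-03]), 'wrist_force': array([ 0.52538617,  0.06096765, -0.22976383]), 'ft_torque': array([-0.03001229,  0.04932736, -0.02751542]), 'gripper_width': 85.07585454711105} 8.0
[[ 0.94  0.35 -0.  ]
 [ 0.35 -0.94  0.  ]
 [-0.   -0.   -1.  ]]
{'fx': 386.8013675423815, 'fy': 386.8013675423815, 'cx': 254.94688344035478, 'cy': 188.11093635424785, 'camera_from_world': array([[ 5.13451337e-03, -9.99986439e-01, -8.71175415e-04,
         1.33275510e+01],
       [-9.78005223e-01, -4.83998535e-03, -2.08524237e-01,
         5.56294723e+02],
       [ 2.08517193e-01,  1.92268459e-03, -9.78016812e-01,
         1.16508750e+03],
       [ 0.00000000e+00,  0.00000000e+00,  0.00000000e+00,
         1.00000000e+00]])} {'fx': 358.2677418282666, 'fy': 358.2677418282666, 'cx': 256.23180634423267, 'cy': 196.30341482072598, 'camera_from_world': array([[-5.97560717e-01, -8.01505694e-01, -2.25790383e-02,
         3.25828601e+02],
       [-4.80115277e-01,  3.80218422e-01, -7.90520887e-01,
         3.35223640e+02],
       [ 6.42191958e-01, -4.61543686e-01, -6.12018721e-01,
         7.36607248e+02],
       [ 0.00000000e+00,  0.00000000e+00,  0.00000000e+00,
         1.00000000e+00]])}
```

View pics/top0.png

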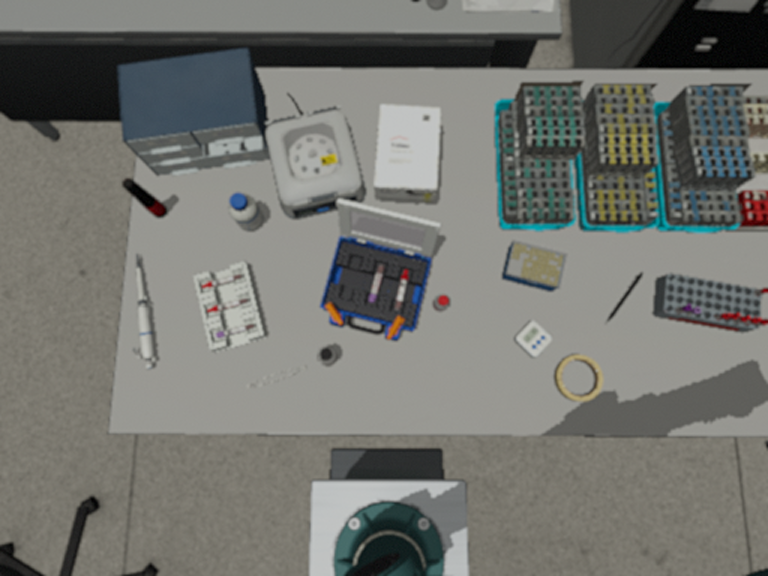

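View pics/sc0.png

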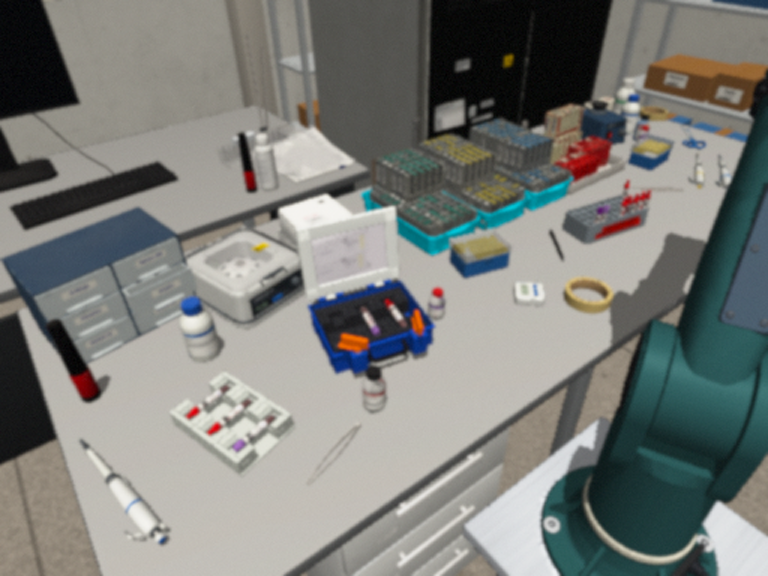

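The empty cradle is the left one of the case. The violet tube is in the tray's groove nearest the robot. I'll enlarge both.

```bash
python3 - <<'E'
from h import *
im=np.load('pics/top0.npy')
a=im[165:245,120:190];b=im[125:235,205:305]
f=lambda x,s:cv2.resize(x,None,fx=s,fy=s,interpolation=cv2.INTER_CUBIC)
A=f(a,5);B=f(b,4.4)
H=max(A.shape[0],B.shape[0]);o=np.zeros((H,A.shape[1]+B.shape[1],3),np.uint8)
o[:A.shape[0],:A.shape[1]]=A;o[:B.shape[0],A.shape[1]:]=B
cv2.imwrite('pics/c.png',o);print(A.shape,B.shape)
E
```

```text
(400, 350, 3) (484, 440, 3)
```

View pics/c.png

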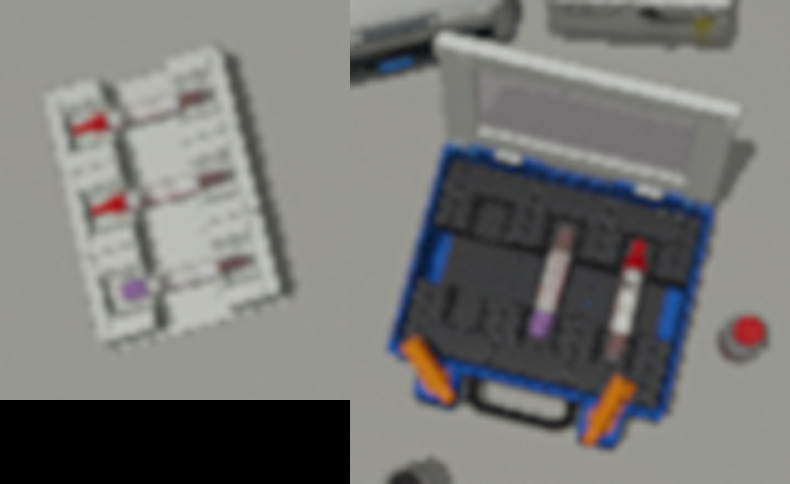

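```bash
python3 - <<'E'
from h import *
c=eyes.get_calibration('top')
B=lambda x,y,z:unproj(c,205+(x-350)/4.4-.4,125+y/4.4-.4,z)
A=lambda x,y,z:unproj(c,120+x/5-.4,165+y/5-.4,z)
P=[B(447,148,50),B(712,205,50),B(660,418,50),B(392,350,50)]
print('case',P,np.mean(P,0)); 
x=(P[0]+P[1]-P[2]-P[3]);print('yaw',np.arctan2(x[1],x[0]))
y=(P[0]+P[3]-P[1]-P[2]);print('yawy',np.arctan2(-y[0],y[1]))
for q in [(410,342),(447,400),(627,383),(590,440)]: print('latch',B(*q,91))
print('lid top',B(437,38,150),B(738,108,150))
for q in [(120,293),(133,290),(250,258)]: print('tube',A(*q,26))
P=[A(*q,34) for q in [(45,92),(218,45),(280,292),(105,345)]];print('tray',P,np.mean(P,0))
print('calib',B(748,330,68)); print('dye',unproj(c,330/1.5,355/1.5,80))
E
```

```text
case [array([656.6, 108.4,  50. ]), array([614.2, -86.2,  50. ]), array([457.5, -47.3,  50. ]), array([505.6, 144.8,  50. ])] [558.475  29.925  50.   ]
yaw -0.2400020561757053
yawy -0.2298939953814147
latch [504.4 128.   91. ]
latch [463.9 101.5  91. ]
latch [476.4 -22.6  91. ]
latch [436.8   2.8  91. ]
lid top [705.4 109.  150. ] [656.3 -96.4 150. ]
tube [447.  370.7  26. ]
tube [449.  362.5  26. ]
tube [469.9 288.9  26. ]
tray [array([576.4, 425.5,  34. ]), array([608.3, 315.1,  34. ]), array([447.2, 267. ,  34. ]), array([413.1, 375.7,  34. ])] [511.25  345.825  34.   ]
calib [ 518.2 -109.2   68. ]
dye [400.9 121.1  80. ]
```

Emit:
servo_tool(
  series=[
    {"delta_pos":[0.75,-1,0]},
    {"delta_pos":[0.75,-1,0]},
    {"delta_pos":[0.75,-1,0]},
    {"delta_pos":[0.75,-1,0]},
    {"delta_pos":[0.75,-1,0]},
    {"delta_pos":[0.75,-1,0]},
    {"delta_pos":[0.75,-1,0]},
    {"delta_pos":[0.75,-1,0]},
  ],
  grip=30,
)

```text
validation failed for argument at $.se...
```

Emit:
servo_tool(
  series=[
    {"delta_pos":[0.75,-1,0]},
    {"delta_pos":[0.75,-1,0]},
    {"delta_pos":[0.75,-1,0]},
    {"delta_pos":[0.75,-1,0]},
    {"delta_pos":[0.75,-1,0]},
    {"delta_pos":[0.75,-1,0]},
    {"delta_pos":[0.75,-1,0]},
    {"delta_pos":[0.75,-1,0]},
  ],
)

```text
validation failed for argument at $.se...
```

Emit:
servo_tool(
  series=[
    {"delta_pos":[0.75,-1,0]},
    {"delta_pos":[0.75,-1,0]},
    {"delta_pos":[0.75,-1,0]},
    {"delta_pos":[0.75,-1,0]},
    {"delta_pos":[0.75,-1,0]},
    {"delta_pos":[0.75,-1,0]},
    {"delta_pos":[0.75,-1,0]},
  ],
)

```text
validation failed for argument at $.se...
```

Emit:
servo_tool(
  series=[
    {"dr":[0,0,0.97]},
    {"dr":[0,0,0.97]},
    {"dr":[0,0,0.97]},
    {"dr":[0,0,0.97]},
    {"dr":[0,0,0.97]},
    {"dr":[0,0,0.97]},
    {"dr":[0,0,0.97]},
    {"delta_pos":[0,0,0]},
  ],
)

```text
validation failed for argument at $.se...
```

Each row needs both keys.

Emit:
servo_tool(
  series=[
    {"delta_pos":[0.75,-1,0],"dr":[0,0,0]},
    {"delta_pos":[0.75,-1,0],"dr":[0,0,0]},
    {"delta_pos":[0.75,-1,0],"dr":[0,0,0]},
    {"delta_pos":[0.75,-1,0],"dr":[0,0,0]},
    {"delta_pos":[0.75,-1,0],"dr":[0,0,0]},
    {"delta_pos":[0.75,-1,0],"dr":[0,0,0]},
    {"delta_pos":[0.75,-1,0],"dr":[0,0,0]},
    {"delta_pos":[0.75,-1,0],"dr":[0,0,0]},
  ],
  grip=30,
)

```text
clock: 0.9
position: [324.0, -438.0, 239.0]
orientation: [0.984, 0.177, -0.0, -0.0]
wrist_force: [0.5, 0.6, 0.3]
gripper_width: 29.9
```

Emit:
servo_tool(
  series=[
    {"delta_pos":[0.75,-1,0],"dr":[0,0,0]},
    {"delta_pos":[0.75,-1,0],"dr":[0,0,0]},
    {"delta_pos":[0.75,-1,0],"dr":[0,0,0]},
    {"delta_pos":[0.75,-1,0],"dr":[0,0,0]},
    {"delta_pos":[0.75,-1,0],"dr":[0,0,0]},
    {"delta_pos":[0.75,-1,0],"dr":[0,0,0]},
    {"delta_pos":[0.75,-1,0],"dr":[0,0,0]},
    {"delta_pos":[0.75,-1,0],"dr":[0,0,0]},
  ],
)

```text
clock: 1.7
position: [394.5, -198.4, 239.1]
orientation: [0.984, 0.177, -0.0, -0.0]
wrist_force: [1.0, 0.0, 0.3]
gripper_width: 30.0
```

Emit:
servo_tool(
  series=[
    {"delta_pos":[0.75,-1,0],"dr":[0,0,0]},
    {"delta_pos":[0.75,-1,0],"dr":[0,0,0]},
    {"delta_pos":[0.75,-1,0],"dr":[0,0,0]},
    {"delta_pos":[0.75,-1,0],"dr":[0,0,0]},
    {"delta_pos":[0.75,-1,0],"dr":[0,0,0]},
    {"delta_pos":[0,0,0],"dr":[0,0,0.97]},
    {"delta_pos":[0,0,0],"dr":[0,0,0.97]},
    {"delta_pos":[0,0,0],"dr":[0,0,0.97]},
  ],
)

```text
clock: 2.5
position: [438.5, -49.5, 239.1]
orientation: [0.999, 0.05, -0.0, -0.0]
wrist_force: [-0.1, -0.5, 0.0]
gripper_width: 30.0
```

Emit:
servo_tool(
  series=[
    {"delta_pos":[0,0,0],"dr":[0,0,0.97]},
    {"delta_pos":[0,0,0],"dr":[0,0,0.97]},
    {"delta_pos":[0,0,0],"dr":[0,0,0.97]},
    {"delta_pos":[0,0,0],"dr":[0,0,0.97]},
    {"delta_pos":[0,0,0],"dr":[0,0,0]},
    {"delta_pos":[0,0,0],"dr":[0,0,0]},
  ],
)

```text
clock: 3.1
position: [438.6, -49.8, 239.2]
orientation: [0.993, -0.117, -0.0, 0.0]
wrist_force: [-0.9, -0.4, 0.3]
gripper_width: 30.0
```

```bash
python3 - <<'E'
from h import *
s=manip.observe();print(s['clock'],s['position'],R.from_quat(s['orientation']).as_matrix().round(3),s['joints'].round(2))
c=snap('wrist','w1',None,1.5)
np.save('w1c.npy',c,allow_pickle=True)
M=c['camera_from_world'];print(-M[:3,:3].T@M[:3,3],M[:3,:3].round(2),c['fx'])
print(proj(c,s['position']))
E
```

```text
3.1 [438.56826318 -49.79799021 239.16092879] [[ 0.973 -0.232 -0.   ]
 [-0.232 -0.973 -0.   ]
 [-0.     0.    -1.   ]] [ 0.02  0.24 -0.01  2.22  0.    0.68 -1.8 ]
[515.2238711  -67.93399356 373.45136033] [[-0.23 -0.97 -0.  ]
 [-0.93  0.22  0.3 ]
 [-0.29  0.07 -0.95]] 287.65787051836173
[259.7 257.3]
```

View pics/w1.png

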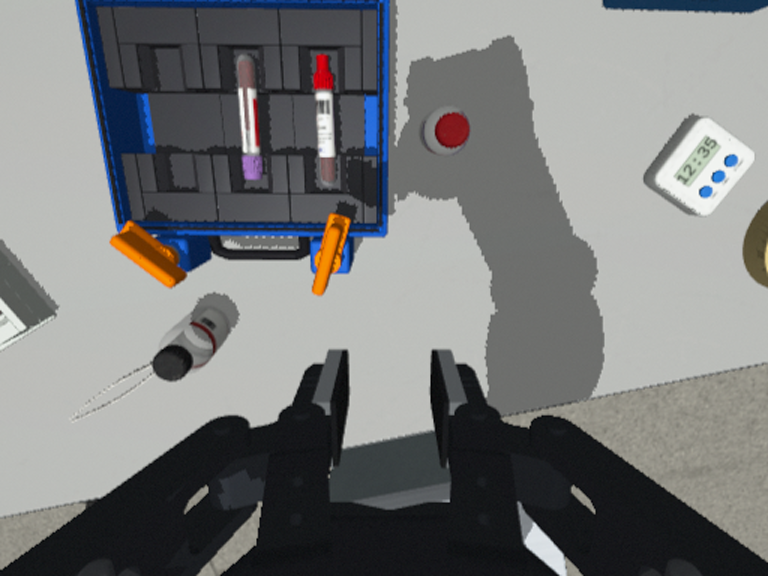

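```bash
python3 - <<'E'
from h import *
c=np.load('w1c.npy',allow_pickle=True).item()
W=lambda x,y,z:unproj(c,x/1.5-.2,y/1.5-.2,z)
a=-0.2353;X=np.array([np.cos(a),np.sin(a)]);Y=np.array([-X[1],X[0]])
cf=[W(386,235,50),W(118,232,50)];print('front',cf,'right back',W(388,1,50),'leftback',W(81,1,50))
d=cf[1]-cf[0];print('yaw',np.arctan2(-d[0],d[1]),np.hypot(*d[:2]))
for n,p,q,s in [('R',(342,212),(319,290),-1),('L',(119,233),(178,281),1)]:
    t=W(*p,91);b=W(*q,91);u=(t-b)/np.linalg.norm(t-b);pv=b+21*u
    print(n,t,b,np.linalg.norm(t-b),'piv',pv,'ang',np.arctan2(u[:2]@X,s*u[:2]@Y))
mid=[W(245,120,32),W(324,125,32)]
print('tubes',W(247,58,32),W(252,178,32),W(322,57,32),W(328,186,32))
print('empty groove',W(165,68,30),W(183,173,30))
print('dye top',W(172,362,85),'calib',W(452,130,68))
E
```

```text
front [array([457.2, -51.3,  50. ]), array([506.2, 145.1,  50. ])] right back [606.  -88.4  50. ] leftback [652.2 105.5  50. ]
yaw -0.2444993916562517 202.42025590340506
R [485.8 -29.1  91. ] [4.381e+02 3.000e-01 9.100e+01] 56.03257980853638 piv [455.97709942 -10.71858958  91.        ] ang 1.2537398361387018
L [506.6 117.7  91. ] [466.6  92.3  91. ] 47.38311935700308 piv [484.32783243 103.55717359  91.        ] ang 0.7697382970528062
tubes [600.1  16.   32. ] [520.7  39.4  32. ] [588.4 -36.   32. ] [501.4 -15.8  32. ]
empty groove [608.2  75.9  30. ] [536.6  90.5  30. ]
dye top [407.7 123.5  85. ] calib [ 518.8 -111.4   68. ]
```

Emit:
servo_tool(
  series=[
    {"delta_pos":[0.41,-0.81,0.6],"dr":[0,0,0]},
    {"delta_pos":[0.41,-0.81,0.6],"dr":[0,0,0]},
    {"delta_pos":[0.41,-0.81,0.6],"dr":[0,0,0]},
    {"delta_pos":[0,0,0.9],"dr":[0,0,0]},
    {"delta_pos":[0,0,0.9],"dr":[0,0,0]},
    {"delta_pos":[0,0,0.9],"dr":[0,0,0]},
    {"delta_pos":[0,0,0.9],"dr":[0,0,0]},
    {"delta_pos":[0,0,0.85],"dr":[0,0,0]},
  ],
  grip=0,
)

```text
clock: 3.95
position: [483.0, 2.1, 82.1]
orientation: [0.993, -0.117, 0.0, -0.0]
wrist_force: [0.8, 0.2, -0.1]
gripper_width: -0.0
```

Emit:
servo_tool(
  series=[
    {"delta_pos":[0,0,0],"dr":[0,0,0]},
    {"delta_pos":[-0.08,0.3,0],"dr":[0,0,0]},
    {"delta_pos":[-0.08,0.3,0],"dr":[0,0,0]},
    {"delta_pos":[-0.08,0.3,0],"dr":[0,0,0]},
    {"delta_pos":[-0.1,0.3,0],"dr":[0,0,0]},
    {"delta_pos":[-0.1,0.28,0],"dr":[0,0,0]},
    {"delta_pos":[0,0,0],"dr":[0,0,0]},
  ],
)

```text
clock: 4.65
position: [462.5, -33.3, 83.4]
orientation: [0.993, -0.119, -0.0, 0.001]
wrist_force: [1.0, -0.3, -0.7]
gripper_width: -0.6
```

Emit:
servo_tool(
  series=[
    {"delta_pos":[0.66,0,0],"dr":[0,0,0]},
    {"delta_pos":[0,-0.9,0],"dr":[0,0,0]},
    {"delta_pos":[0,-0.9,0],"dr":[0,0,0]},
    {"delta_pos":[0,-0.9,0],"dr":[0,0,0]},
    {"delta_pos":[0,-0.9,0],"dr":[0,0,0]},
    {"delta_pos":[0,-0.9,0],"dr":[0,0,0]},
    {"delta_pos":[0,-0.92,0],"dr":[0,0,0]},
    {"delta_pos":[0,0,0],"dr":[0,0,0]},
  ],
)

```text
clock: 5.45
position: [511.7, 100.2, 83.0]
orientation: [0.993, -0.115, 0.0, -0.001]
wrist_force: [0.2, 0.4, 0.2]
gripper_width: 0.3
```

Emit:
servo_tool(
  series=[
    {"delta_pos":[-0.13,-0.21,0],"dr":[0,0,0]},
    {"delta_pos":[-0.13,-0.21,0],"dr":[0,0,0]},
    {"delta_pos":[-0.13,-0.21,0],"dr":[0,0,0]},
    {"delta_pos":[-0.13,-0.21,0],"dr":[0,0,0]},
    {"delta_pos":[-0.13,-0.21,0],"dr":[0,0,0]},
    {"delta_pos":[0,0,0],"dr":[0,0,0]},
  ],
)

```text
clock: 6.05
position: [501.4, 127.1, 83.1]
orientation: [0.993, -0.117, 0.0, -0.0]
wrist_force: [0.2, 0.1, 0.0]
gripper_width: -0.0
```

Emit:
servo_tool(
  series=[
    {"delta_pos":[0,0,-0.85],"dr":[0,0,0]},
    {"delta_pos":[0,0,-0.85],"dr":[0,0,0]},
    {"delta_pos":[-0.4,-0.9,-0.5],"dr":[0,0,0]},
    {"delta_pos":[-0.4,-0.9,-0.5],"dr":[0,0,0]},
    {"delta_pos":[-0.4,-0.9,-0.5],"dr":[0,0,0]},
    {"delta_pos":[-0.4,-0.9,-0.5],"dr":[0,0,0]},
    {"delta_pos":[-0.4,-0.9,-0.5],"dr":[0,0,0]},
    {"delta_pos":[-0.4,-0.9,-0.5],"dr":[0,0,0]},
  ],
  grip=44,
)

```text
clock: 6.85
position: [473.9, 272.3, 201.0]
orientation: [0.993, -0.117, -0.0, -0.0]
wrist_force: [0.6, 0.8, 0.1]
gripper_width: 43.8
```

Emit:
servo_tool(
  series=[
    {"delta_pos":[0,0,0],"dr":[0,0,-1]},
    {"delta_pos":[0,0,0],"dr":[0,0,-1]},
    {"delta_pos":[0,0,0],"dr":[0,0,-1]},
    {"delta_pos":[0,0,0],"dr":[0,0,-1]},
    {"delta_pos":[0,0,0],"dr":[0,0,-1]},
    {"delta_pos":[0,0,0],"dr":[0,0,-1]},
    {"delta_pos":[0,0,0],"dr":[0,0,-1]},
    {"delta_pos":[0,0,0],"dr":[0,0,-1]},
  ],
)

```text
clock: 7.65
position: [474.2, 271.3, 200.5]
orientation: [0.973, 0.231, -0.0, -0.0]
wrist_force: [0.3, -0.2, 0.0]
gripper_width: 44.3
```

Emit:
servo_tool(
  series=[
    {"delta_pos":[0,0,0],"dr":[0,0,-1]},
    {"delta_pos":[0,0,0],"dr":[0,0,-1]},
    {"delta_pos":[0,0,0],"dr":[0,0,-1]},
    {"delta_pos":[0,0,0],"dr":[0,0,-1]},
    {"delta_pos":[0,0,0],"dr":[0,0,-1]},
    {"delta_pos":[0,0,0],"dr":[0,0,-1]},
    {"delta_pos":[0,0,0],"dr":[0,0,-1]},
    {"delta_pos":[0,0,0],"dr":[0,0,-1]},
  ],
)

```text
clock: 8.45
position: [474.2, 271.3, 200.5]
orientation: [0.835, 0.55, -0.0, -0.0]
wrist_force: [-0.3, -1.4, 0.1]
gripper_width: 44.0
```

Emit:
servo_tool(
  series=[
    {"delta_pos":[0,0,0],"dr":[0,0,-1]},
    {"delta_pos":[0,0,0],"dr":[0,0,-1]},
    {"delta_pos":[0,0,0],"dr":[0,0,-1]},
    {"delta_pos":[0,0,0],"dr":[0,0,-1]},
    {"delta_pos":[0,0,0],"dr":[0,0,-1]},
    {"delta_pos":[0,0,0],"dr":[0,0,-1]},
    {"delta_pos":[0,0,0],"dr":[0,0,-1]},
    {"delta_pos":[0,0,0],"dr":[0,0,-0.9]},
  ],
)

```text
clock: 9.25
position: [474.2, 271.2, 200.5]
orientation: [0.6, 0.8, -0.0, -0.0]
wrist_force: [0.2, 0.3, 0.1]
gripper_width: 43.8
```

```bash
python3 - <<'E'
from h import *
s=manip.observe();print(s['clock'],s['position'],R.from_quat(s['orientation']).as_matrix().round(3),s['joints'].round(2))
c=snap('wrist','w2',None,1.5)
np.save('w2c.npy',c,allow_pickle=True)
E
```

```text
9.25 [474.24540306 271.17426673 200.47289758] [[-0.279  0.96  -0.001]
 [ 0.96   0.279 -0.   ]
 [ 0.    -0.001 -1.   ]] [-0.21  0.47 -0.53  2.03  0.34  0.73 -0.66]
```

View pics/w2.png

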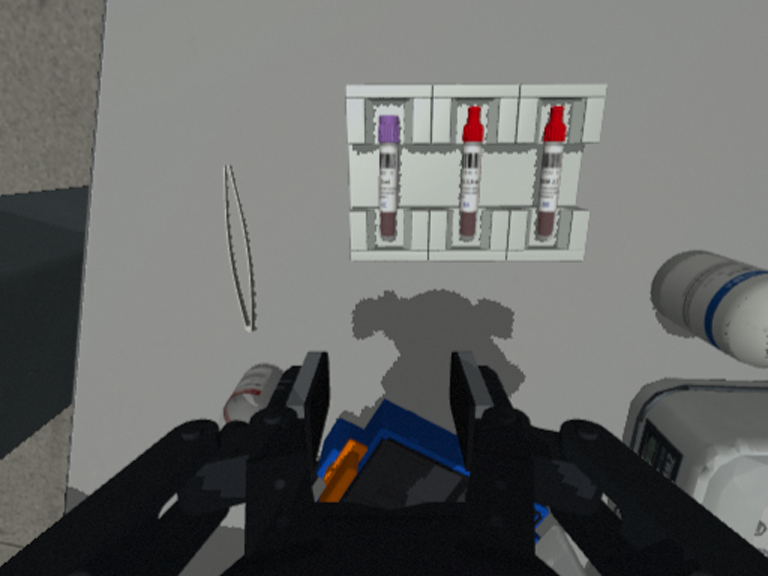

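```bash
python3 - <<'E'
from h import *
c=np.load('w2c.npy',allow_pickle=True).item();s=manip.observe()
W=lambda x,y,z:unproj(c,x/1.5-.2,y/1.5-.2,z)
t=W(389,116,26);b=W(388,241,24);d=t-b
print(t,b,np.linalg.norm(d),'yaw',np.arctan2(d[1],d[0]))
T=R.from_quat(s['orientation']).as_matrix();print('toolyaw',np.arctan2(T[1,0],T[0,0]))
# tray refs: cut-away centre edges
P=[W(350,143,34),W(350,210,34)];print('tray cut',P,'corners',W(347,85,34),W(352,260,34),W(606,85,34),W(584,260,34))
m=b+d/np.linalg.norm(d)*45;m[2]=26;print(m,'tool delta',T.T@(m-s['position']))
E
```

```text
[447.4 367.1  26. ] [470.4 285.5  24. ] 84.80306598230989 yaw 1.8455315161262127
toolyaw 1.8552132721468446
tray cut [array([427.5, 343.4,  34. ]), array([438.6, 300.9,  34. ])] corners [416.8 376.7  34. ] [449.  266.9  34. ] [575.  422.7  34. ] [608.4 313.3  34. ]
[458.19525259 328.80032125  26.        ] tool delta [ 59.90010097   0.84863685 174.40974568]
```

Emit:
servo_tool(
  series=[
    {"delta_pos":[0.78,0.01,0.9],"dr":[0,0,0]},
    {"delta_pos":[0.78,0.01,0.9],"dr":[0,0,0]},
    {"delta_pos":[0.78,0.01,0.9],"dr":[0,0,0.1]},
    {"delta_pos":[0,0,1],"dr":[0,0,0]},
    {"delta_pos":[0,0,1],"dr":[0,0,0]},
    {"delta_pos":[0,0,1],"dr":[0,0,0]},
    {"delta_pos":[0,0,1],"dr":[0,0,0]},
    {"delta_pos":[0,0,0.6],"dr":[0,0,0]},
  ],
)

```text
clock: 10.1
position: [458.5, 327.2, 16.4]
orientation: [0.606, 0.796, -0.001, -0.0]
wrist_force: [0.1, 0.1, -0.6]
gripper_width: 43.7
```

Emit:
servo_tool(
  series=[
    {"delta_pos":[0,0,0],"dr":[0,0,0]},
    {"delta_pos":[0,0,0],"dr":[0,0,0]},
    {"delta_pos":[0,0,0],"dr":[0,0,0]},
    {"delta_pos":[0,0,0],"dr":[0,0,0]},
    {"delta_pos":[0,0,0],"dr":[0,0,0]},
  ],
  grip=8,
)

```text
clock: 10.6
position: [459.8, 327.8, 18.9]
orientation: [0.605, 0.796, 0.001, 0.0]
wrist_force: [-0.6, -0.3, 0.5]
gripper_width: 10.6
```

Emit:
servo_tool(
  series=[
    {"delta_pos":[0,0,0],"dr":[0,0,0]},
    {"delta_pos":[0,0,-0.4],"dr":[0,0,0]},
    {"delta_pos":[0,0,-0.8],"dr":[0,0,0]},
    {"delta_pos":[0,0,-1],"dr":[0,0,0]},
    {"delta_pos":[0,0,-1],"dr":[0,0,0]},
    {"delta_pos":[0,0,-1],"dr":[0,0,0]},
    {"delta_pos":[0,0,-1],"dr":[0,0,0]},
    {"delta_pos":[0,0,0],"dr":[0,0,0]},
  ],
)

```text
clock: 11.4
position: [461.0, 329.2, 151.9]
orientation: [0.605, 0.796, 0.003, 0.001]
wrist_force: [0.7, 0.2, 0.3]
gripper_width: 10.6
```

```bash
python3 - <<'E'
from h import *
s=manip.observe();print(s['clock'],s['position'],s['wrist_force'],s['gripper_width'])
c=snap('wrist','w3',(150,60,400,300),2.4)
np.save('w3c.npy',c,allow_pickle=True)
E
```

```text
11.4 [460.99691666 329.18254292 151.91343538] [0.71789822 0.18771407 0.30807843] 10.638313559511182
```

View pics/w3.png

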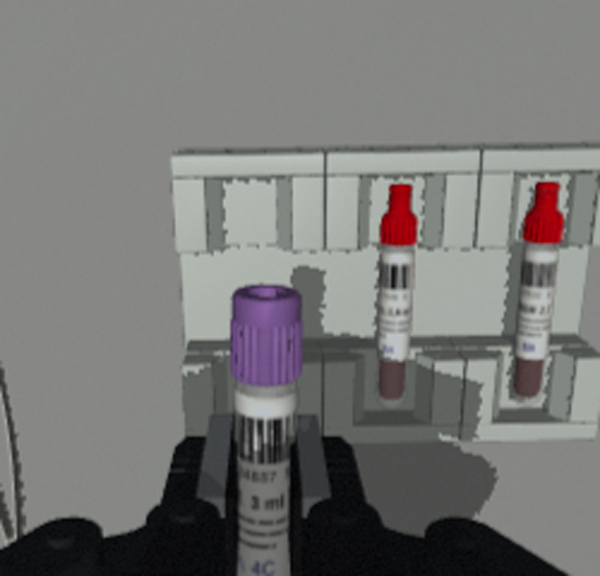

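```bash
python3 - <<'E'
from h import *
c=np.load('w3c.npy',allow_pickle=True).item();s=manip.observe()
T=R.from_quat(s['orientation']).as_matrix();p=s['position']
f=lambda q:(proj(c,p+T@np.array(q))-[150,60])*2.4
for g in (-4,-8,-11):
  for tilt in (0,.1,.2):
    e=[(l*np.cos(tilt)+0,0,g-l*np.sin(tilt)) for l in (20,46)]
    print(g,tilt,[f(q) for q in e])
print(p,T.round(3))
# cap diameter 14 px at 46
for g in (-4,-11,-18,-25): print(g,f((46,7,g))-f((46,-7,g)), f((28,7,g))-f((28,-7,g)))
E
```

```text
-4 0 [array([251.28, 388.8 ]), array([250.8, 266.4])]
-4 0.1 [array([251.28, 393.12]), array([250.32, 273.12])]
-4 0.2 [array([251.04, 398.4 ]), array([250.08, 282.72])]
-8 0 [array([251.04, 396.72]), array([250.56, 271.2 ])]
-8 0.1 [array([251.04, 401.28]), array([250.08, 278.4 ])]
-8 0.2 [array([250.8, 406.8]), array([249.84, 288.24])]
-11 0 [array([250.8 , 402.96]), array([250.32, 275.04])]
-11 0.1 [array([250.8 , 407.52]), array([249.84, 282.48])]
-11 0.2 [array([250.56, 413.52]), array([249.6, 292.8])]
[460.27414884 328.25942221 150.19967468] [[-0.267  0.964  0.003]
 [ 0.964  0.267  0.002]
 [ 0.001  0.004 -1.   ]]
-4 [71.52  0.  ] [68.88  0.  ]
-11 [75.12  0.  ] [72.24  0.  ]
-18 [79.2  0. ] [75.84  0.  ]
-25 [83.76  0.  ] [80.16 -0.24]
```

Emit:
servo_tool(
  series=[
    {"delta_pos":[-0.95,0.15,0],"dr":[0,0,0]},
    {"delta_pos":[-0.95,0.15,0],"dr":[0,0,0]},
    {"delta_pos":[-0.95,0.15,0],"dr":[0,0,0]},
    {"delta_pos":[-0.95,0.15,0],"dr":[0,0,0]},
    {"delta_pos":[-0.95,0.15,0],"dr":[0,0,0]},
    {"delta_pos":[-0.95,0.15,0],"dr":[0,0,0]},
    {"delta_pos":[-0.95,0.15,0],"dr":[0,0,0]},
    {"delta_pos":[-0.95,0.15,0],"dr":[0,0,0]},
  ],
)

```text
clock: 12.25
position: [538.4, 151.1, 147.0]
orientation: [0.605, 0.796, -0.001, -0.001]
wrist_force: [0.5, 0.3, -1.1]
gripper_width: 10.5
```

Emit:
servo_tool(
  series=[
    {"delta_pos":[-0.95,0.15,0],"dr":[0,0,0]},
    {"delta_pos":[-0.95,0.15,0],"dr":[0,0,0]},
    {"delta_pos":[-0.95,0.1,0],"dr":[0,0,0]},
    {"delta_pos":[0,0,0],"dr":[0,0,-0.9]},
    {"delta_pos":[0,0,0],"dr":[0,0,-0.95]},
    {"delta_pos":[0,0,0],"dr":[0,0,-0.95]},
    {"delta_pos":[0,0,0],"dr":[0,0,-0.95]},
    {"delta_pos":[0,0,0],"dr":[0,0,-0.95]},
  ],
)

```text
clock: 13.05
position: [566.6, 86.1, 146.9]
orientation: [0.429, 0.903, -0.001, -0.001]
wrist_force: [-0.8, 0.9, 0.4]
gripper_width: 10.9
```

Emit:
servo_tool(
  series=[
    {"delta_pos":[0,0,0],"dr":[0,0,-0.95]},
    {"delta_pos":[0,0,0],"dr":[0,0,-0.95]},
    {"delta_pos":[0,0,0],"dr":[0,0,-0.95]},
    {"delta_pos":[0,0,0],"dr":[0,0,-0.95]},
    {"delta_pos":[0,0,0],"dr":[0,0,-0.95]},
    {"delta_pos":[0,0,0],"dr":[0,0,-0.95]},
    {"delta_pos":[0,0,0],"dr":[0,0,-0.95]},
    {"delta_pos":[0,0,0],"dr":[0,0,-0.75]},
  ],
)

```text
clock: 13.85
position: [566.7, 86.0, 146.9]
orientation: [0.12, 0.993, -0.0, -0.001]
wrist_force: [0.9, 0.4, -0.3]
gripper_width: 10.6
```

```bash
python3 - <<'E'
from h import *
c=snap('wrist','w4',None,1.5)
s=manip.observe();p=s['position'];T=R.from_quat(s['orientation']).as_matrix()
np.save('w4c.npy',c,allow_pickle=True)
print(s['clock'],p,T.round(3),np.arctan2(T[1,0],T[0,0]),s['joints'].round(2),s['gripper_width'])
print(T.T@(np.array([568.6,86,24])-p)/25)
E
```

```text
13.9 [566.67834463  85.93824024 146.79203893] [[-0.971  0.238 -0.003]
 [ 0.238  0.971 -0.   ]
 [ 0.002 -0.001 -1.   ]] 2.901448250810063 [ 0.31  0.64 -0.77  2.    0.65  0.76  0.48] 9.898618416514775
[-0.08624421  0.02550495  4.91146024]
```

View pics/w4.png

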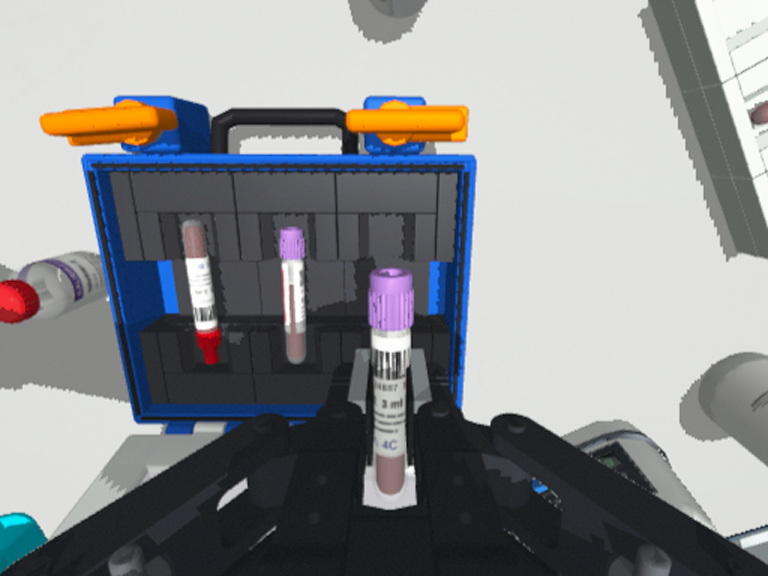

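```bash
python3 - <<'E'
from h import *
c=np.load('w4c.npy',allow_pickle=True).item();s=manip.observe();p=s['position'];T=R.from_quat(s['orientation']).as_matrix()
W=lambda x,y,z:T.T@(unproj(c,x/1.5-.2,y/1.5-.2,z)-p)
print('held cap end',W(391,282,155),'held bottom',W(391,490,155))
print('mid tube',W(291,240,32),W(296,350,32)); print('right tube',W(193,230,32),W(208,350,32))
print('groove front',W(363,215,40),W(407,215,40),W(335,215,40))
print('front rim corners',W(474,157,50),W(84,157,50),'back rim',W(463,420,50),W(137,420,50))
for n,q in [('L',[(350,122),(466,122)]),('R',[(172,118),(42,120)])]: print(n,[W(*k,91) for k in q])
E
```

```text
held cap end [37.89445244  0.87089508 -8.11493946] held bottom [-40.13021731   0.93007873  -8.30835011]
mid tube [ 26.66512268 -57.07632218 114.91457799] [-43.88053201 -58.84850969 114.74149957]
right tube [  32.68666994 -113.63139272  114.9850406 ] [ -43.85327821 -114.65645039  114.79637402]
groove front [ 42.33948461 -14.17619045 106.9112615 ] [ 42.34279993  10.22318281 106.88730799] [ 42.31809624 -29.82001696 106.92657172]
front rim corners [73.27366577 43.93015359 96.93081971] [  73.46532176 -156.26006702   97.12789405] back rim [-83.00368409  46.06048631  96.54145751] [ -82.87341473 -156.48265314   96.74069044]
L [array([ 87.5855039 , -15.80282707,  56.02480169]), array([87.47520666, 32.09796202, 55.97748677])]
R [array([ 89.12764578, -88.96918595,  56.10047724]), array([  88.4412389 , -142.64624104,   56.1514905 ])]
```

Emit:
servo_tool(
  series=[
    {"delta_pos":[-0.16,-0.06,0.9],"dr":[0,0,0]},
    {"delta_pos":[0,0,0.9],"dr":[0,0,0]},
    {"delta_pos":[0,0,0.9],"dr":[0,0,0]},
    {"delta_pos":[0,0,0.7],"dr":[0,0,0]},
    {"delta_pos":[0,0,0.5],"dr":[0,0,0]},
    {"delta_pos":[0,0,0.4],"dr":[0,0,0]},
    {"delta_pos":[0,0,0.3],"dr":[0,0,0]},
    {"delta_pos":[0,0,0.2],"dr":[0,0,0]},
  ],
)

```text
clock: 14.7
position: [571.3, 84.1, 27.6]
orientation: [0.122, 0.993, -0.0, -0.0]
wrist_force: [0.1, 0.9, -0.8]
gripper_width: 10.6
```

Emit:
servo_tool(
  series=[
    {"delta_pos":[0,0,0],"dr":[0,0,0]},
    {"delta_pos":[0,0,0],"dr":[0,0,0]},
  ],
)

```text
clock: 14.9
position: [571.5, 84.2, 28.4]
orientation: [0.122, 0.993, 0.0, 0.0]
wrist_force: [0.2, -0.5, -1.1]
gripper_width: 10.6
```

Emit:
servo_tool(
  series=[
    {"delta_pos":[0,0,0.1],"dr":[0,0,0]},
    {"delta_pos":[0,0,0.08],"dr":[0,0,0]},
    {"delta_pos":[0,0,0],"dr":[0,0,0]},
  ],
)

```text
clock: 15.2
position: [571.7, 84.2, 24.6]
orientation: [0.122, 0.993, -0.0, 0.001]
wrist_force: [-1.0, -0.5, 6.1]
gripper_width: 10.4
```

Emit:
servo_tool(
  series=[
    {"delta_pos":[0,0,0],"dr":[0,0,0]},
    {"delta_pos":[0,0,0],"dr":[0,0,0]},
    {"delta_pos":[0,0,0],"dr":[0,0,0]},
  ],
  grip=36,
)

```text
clock: 15.5
position: [571.2, 84.0, 23.5]
orientation: [0.122, 0.993, -0.0, -0.0]
wrist_force: [-0.1, -0.4, 0.7]
gripper_width: 36.0
```

Emit:
servo_tool(
  series=[
    {"delta_pos":[0,0,-0.5],"dr":[0,0,0]},
    {"delta_pos":[0,0,-1],"dr":[0,0,0]},
    {"delta_pos":[0,0,-1],"dr":[0,0,0]},
    {"delta_pos":[0,0,-1],"dr":[0,0,0]},
    {"delta_pos":[0,0,-1],"dr":[0,0,0]},
    {"delta_pos":[0,0,-1],"dr":[0,0,0]},
    {"delta_pos":[0,0,-1],"dr":[0,0,0]},
    {"delta_pos":[0,0,-1],"dr":[0,0,0]},
  ],
)

```text
clock: 16.3
position: [570.8, 84.1, 212.8]
orientation: [0.122, 0.993, 0.0, 0.0]
wrist_force: [0.0, 0.6, -0.0]
gripper_width: 35.9
```

```bash
python3 - <<'E'
from h import *
c=snap('wrist','w5',None,1.5)
s=manip.observe();print(s['clock'],s['position'],s['wrist_force'],s['joints'].round(2))
np.save('w5c.npy',c,allow_pickle=True)
E
```

```text
16.35 [573.1733519   85.38893567 216.74343732] [1.17007574 1.13364934 2.28137351] [ 0.38  0.56 -0.85  1.94  0.55  0.88  0.56]
```

View pics/w5.png

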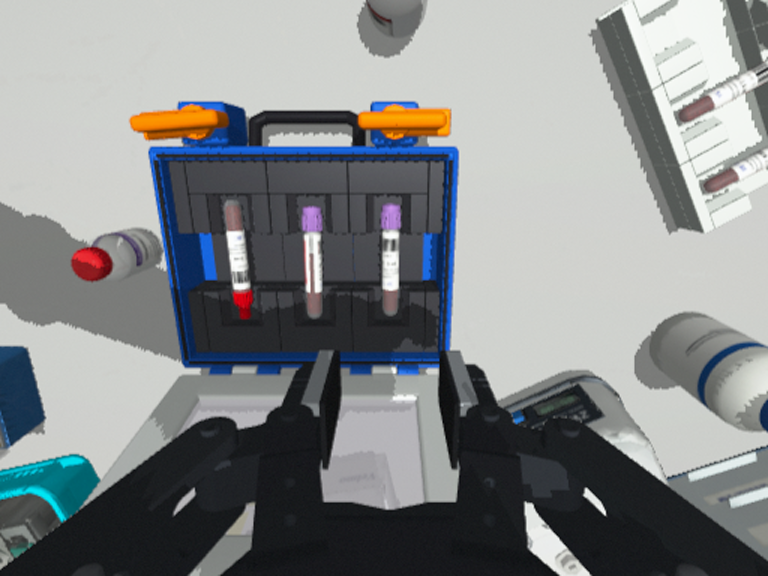

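```bash
python3 - <<'E'
from h import *
from scipy.optimize import brentq
c=eyes.get_calibration('top')
C=np.array([558.3,30.3]);a=-.24;X=np.array([np.cos(a),np.sin(a)]);Y=np.array([-X[1],X[0]])
H=C+82*X
u,v=205+(587-350)/4.4-.4,125+73/4.4-.4
def f(z):
    q=unproj(c,u,v,z)[:2]-H; return np.hypot(q@X,z-53)-161.6
z=brentq(f,120,230);q=unproj(c,u,v,z)[:2]-H;print('lid',z,q@X,q@Y,np.arctan2(z-53,-(q@X)))
for zz in (50,100,150):
  for px in ((378,190),(436,198)): w=unproj(c,px[0]/1.5,px[1]/1.5,zz)[:2]-C;print(zz,w@X,w@Y)
s=manip.observe();p=s['position'];w=p[:2]-C;T=R.from_quat(s['orientation']).as_matrix();print('tcp case',w@X,w@Y,p[2],s['clock'],np.arctan2(T[1,0],T[0,0]))
E
```

```text
lid 213.17045267392055 21.447286313922536 0.915944477219363 1.7039074241841454
50 201.77801592673728 45.87812429327726
50 214.62684025841736 -81.93094312094664
100 183.24717812279184 40.82856487845026
100 195.5398853794473 -81.76315322804408
150 164.642976784004 35.65810140349535
150 176.4529305004772 -81.59536333514154
tcp case 1.3522668176063408 57.0454100225873 216.74343731703084 16.35 2.897675100186162
```

Emit:
servo_tool(
  series=[
    {"delta_pos":[0,0,-0.7],"dr":[0,0,0]},
    {"delta_pos":[0,0,-0.7],"dr":[0,0,0]},
    {"delta_pos":[-0.99,-0.38,0],"dr":[0,0,0]},
    {"delta_pos":[-0.99,-0.38,0],"dr":[0,0,0]},
    {"delta_pos":[-0.99,-0.38,0],"dr":[0,0,0]},
    {"delta_pos":[-0.99,-0.38,0],"dr":[0,0,0]},
    {"delta_pos":[-0.99,-0.38,0],"dr":[0,0,0]},
    {"delta_pos":[-0.99,-0.38,0],"dr":[0,0,0]},
  ],
  grip=0,
)

```text
clock: 17.15
position: [701.7, -8.1, 246.2]
orientation: [0.122, 0.993, -0.0, -0.001]
wrist_force: [0.7, 0.1, 0.2]
gripper_width: 0.2
```

Emit:
servo_tool(
  series=[
    {"delta_pos":[0,0,0],"dr":[0,0,0]},
    {"delta_pos":[0,0,0.75],"dr":[0,0,0]},
    {"delta_pos":[0,0,0.75],"dr":[0,0,0]},
    {"delta_pos":[0,0,0.7],"dr":[0,0,0]},
    {"delta_pos":[0,0,0],"dr":[0,0,0]},
  ],
)

```text
clock: 17.65
position: [698.0, -7.4, 186.5]
orientation: [0.121, 0.993, -0.001, -0.004]
wrist_force: [-0.3, -0.1, 0.0]
gripper_width: 0.0
```

```bash
cat > cf.py <<'E'
from h import *
C=np.array([558.3,30.3]);a=-.24;X=np.array([np.cos(a),np.sin(a)]);Y=np.array([-X[1],X[0]])
s=manip.observe();p=s['position'];w=p[:2]-C;print('tcp case',(w@X).round(1),(w@Y).round(1),p[2].round(1),s['clock'],s['wrist_force'].round(1),s['joints'].round(2))
E
python3 cf.py
```

```text
tcp case 144.7 -3.4 186.5 17.65 [-0.3 -0.1  0. ] [ 0.44  0.74 -0.79  1.68  0.61  0.99  0.76]
```

Emit:
servo_tool(
  series=[
    {"delta_pos":[0.76,0,-0.4],"dr":[0,0,0]},
    {"delta_pos":[1,0.1,-0.16],"dr":[0,0,0]},
    {"delta_pos":[0.76,0,0.04],"dr":[0,0,0]},
    {"delta_pos":[0.76,0,0.08],"dr":[0,0,0]},
    {"delta_pos":[0.78,0,0.28],"dr":[0,0,0]},
    {"delta_pos":[0.78,0,0.32],"dr":[0,0,0]},
    {"delta_pos":[0.66,0,0.52],"dr":[0,0,0]},
    {"delta_pos":[0.66,0,0.52],"dr":[0,0,0]},
  ],
)

```text
clock: 18.45
position: [552.9, 33.4, 161.7]
orientation: [0.121, 0.993, 0.0, 0.001]
wrist_force: [1.5, -0.3, -0.3]
gripper_width: 0.1
```

```bash
python3 cf.py
```

```text
tcp case -6.0 1.7 161.7 18.45 [ 1.5 -0.3 -0.3] [ 0.43  0.6  -0.8   2.04  0.63  0.76  0.57]
```

Emit:
servo_tool(
  series=[
    {"delta_pos":[0.5,0,0.68],"dr":[0,0,0]},
    {"delta_pos":[0.48,0,0.68],"dr":[0,0,0]},
    {"delta_pos":[0.24,0,0.68],"dr":[0,0,0]},
    {"delta_pos":[0.2,0,0.68],"dr":[0,0,0]},
    {"delta_pos":[0.2,0,0.5],"dr":[0,0,0]},
    {"delta_pos":[0,0,0.3],"dr":[0,0,0]},
    {"delta_pos":[0,0,0.12],"dr":[0,0,0]},
    {"delta_pos":[0,0,0],"dr":[0,0,0]},
  ],
)

```text
clock: 19.25
position: [513.6, 42.5, 70.0]
orientation: [0.122, 0.993, 0.0, 0.0]
wrist_force: [1.0, 0.5, -0.5]
gripper_width: 0.0
```

```bash
python3 cf.py
```

```text
tcp case -46.3 1.2 70.0 19.25 [ 1.   0.5 -0.5] [ 0.3   0.69 -0.64  2.17  0.82  0.55  0.35]
```

Emit:
servo_tool(
  series=[
    {"delta_pos":[0,0,0.06],"dr":[0,0,0]},
    {"delta_pos":[0,0,0.06],"dr":[0,0,0]},
    {"delta_pos":[0,0,0.06],"dr":[0,0,0]},
    {"delta_pos":[0,0,0],"dr":[0,0,0]},
    {"delta_pos":[0,0,0],"dr":[0,0,0]},
  ],
)

```text
clock: 19.75
position: [514.2, 42.5, 68.8]
orientation: [0.122, 0.993, -0.001, 0.002]
wrist_force: [-6.0, -1.9, 27.5]
gripper_width: 0.3
```

```bash
python3 cf.py
```

```text
tcp case -45.8 1.4 68.8 19.75 [-6.  -1.9 27.5] [ 0.29  0.69 -0.64  2.17  0.83  0.54  0.34]
```

Emit:
servo_tool(
  series=[
    {"delta_pos":[0,0,-0.6],"dr":[0,0,0]},
    {"delta_pos":[0.56,-0.88,0],"dr":[0,0,0]},
    {"delta_pos":[0.56,-0.88,0],"dr":[0,0,0]},
    {"delta_pos":[0.33,0.04,0],"dr":[0,0,0]},
    {"delta_pos":[0.33,0.04,0],"dr":[0,0,0]},
    {"delta_pos":[0.33,0.04,0],"dr":[0,0,0]},
    {"delta_pos":[0.16,-0.08,0],"dr":[0,0,0]},
    {"delta_pos":[0,0,0],"dr":[0,0,0]},
  ],
)

```text
clock: 20.55
position: [447.8, 15.5, 80.8]
orientation: [0.121, 0.993, 0.001, 0.0]
wrist_force: [0.8, 1.5, 1.1]
gripper_width: 0.1
```

```bash
python3 cf.py; python3 - <<'E'
from h import *
c=snap('wrist','w6',None,1.5)
np.save('w6c.npy',c,allow_pickle=True)
E
```

```text
tcp case -103.9 -40.7 80.8 20.55 [0.8 1.5 1.1] [ 0.34  0.61 -0.63  2.31  0.86  0.46  0.32]
```

View pics/w6.png

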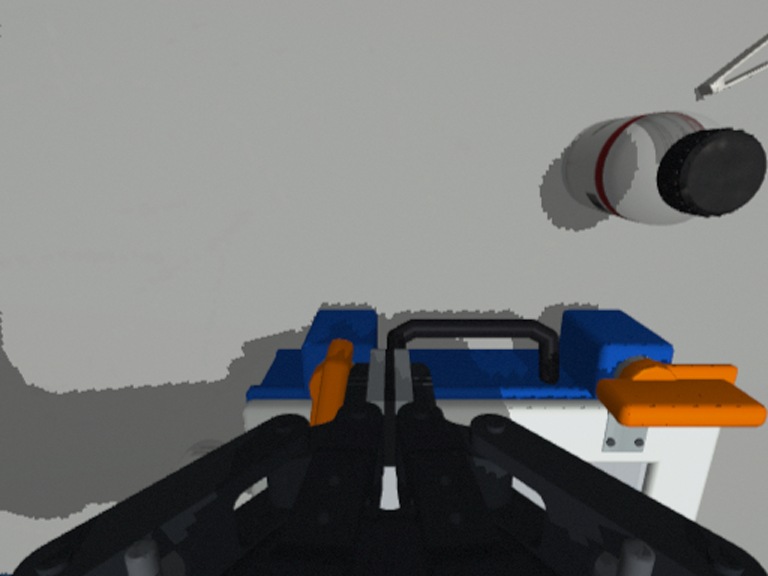

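Emit:
servo_tool(
  series=[
    {"delta_pos":[0,-0.1,0],"dr":[0,0,0]},
    {"delta_pos":[0,-0.1,0],"dr":[0,0,0]},
    {"delta_pos":[0,0,0],"dr":[0,0,0]},
  ],
)

```text
clock: 20.9
position: [446.6, 12.8, 80.6]
orientation: [0.121, 0.993, 0.003, 0.0]
wrist_force: [-0.3, 8.1, 1.8]
gripper_width: 0.0
```

Emit:
servo_tool(
  series=[
    {"delta_pos":[0.2,-0.06,0],"dr":[0,0,0]},
    {"delta_pos":[0,0,0],"dr":[0,0,0]},
    {"delta_pos":[0,0,0],"dr":[0,0,0]},
  ],
)

```text
clock: 21.2
position: [445.1, 13.2, 81.1]
orientation: [0.121, 0.993, 0.005, 0.003]
wrist_force: [5.6, 7.0, -1.5]
gripper_width: -0.2
```

```bash
python3 cf.py
```

```text
tcp case -105.9 -43.6 81.1 21.2 [ 5.6  7.  -1.5] [ 0.34  0.61 -0.63  2.32  0.87  0.45  0.32]
```

Emit:
servo_tool(
  series=[
    {"delta_pos":[0,0.15,0],"dr":[0,0,0]},
    {"delta_pos":[-0.65,0,0],"dr":[0,0,0]},
    {"delta_pos":[-0.65,0,0],"dr":[0,0,0]},
    {"delta_pos":[0,0.8,0],"dr":[0,0,0]},
    {"delta_pos":[0,0.8,0],"dr":[0,0,0]},
    {"delta_pos":[0,0.8,0],"dr":[0,0,0]},
    {"delta_pos":[0,0.8,0],"dr":[0,0,0]},
    {"delta_pos":[0,0,0],"dr":[0,0,0]},
  ],
)

```text
clock: 22.0
position: [493.2, 84.5, 80.4]
orientation: [0.12, 0.993, 0.0, -0.0]
wrist_force: [-0.6, 0.1, -0.1]
gripper_width: 0.5
```

```bash
python3 cf.py
```

```text
tcp case -76.1 37.2 80.4 22.0 [-0.6  0.1 -0.1] [ 0.22  0.66 -0.66  2.2   0.81  0.54  0.27]
```

Emit:
servo_tool(
  series=[
    {"delta_pos":[0.33,0,0],"dr":[0,0,0]},
    {"delta_pos":[0.33,0,0],"dr":[0,0,0]},
    {"delta_pos":[0.33,0,0],"dr":[0,0,0]},
    {"delta_pos":[0.16,0.06,0],"dr":[0,0,0]},
    {"delta_pos":[0.04,0.1,0],"dr":[0,0,0]},
    {"delta_pos":[0,0,0],"dr":[0,0,0]},
    {"delta_pos":[0,0,0],"dr":[0,0,0]},
  ],
)

```text
clock: 22.7
position: [463.8, 93.1, 80.2]
orientation: [0.122, 0.993, -0.001, -0.001]
wrist_force: [-1.8, -1.4, 0.1]
gripper_width: 0.0
```

```bash
python3 cf.py
```

```text
tcp case -106.7 38.5 80.2 22.7 [-1.8 -1.4  0.1] [ 0.18  0.63 -0.64  2.25  0.83  0.5   0.2 ]
```

Emit:
servo_tool(
  series=[
    {"delta_pos":[0,0.1,0],"dr":[0,0,0]},
    {"delta_pos":[0,0.1,0],"dr":[0,0,0]},
    {"delta_pos":[0,0,0],"dr":[0,0,0]},
    {"delta_pos":[0,0,0],"dr":[0,0,0]},
  ],
)

```text
clock: 23.1
position: [464.4, 95.2, 80.1]
orientation: [0.123, 0.992, -0.004, -0.002]
wrist_force: [-4.4, -6.0, 5.2]
gripper_width: -0.1
```

```bash
python3 cf.py
```

```text
tcp case -106.6 40.7 80.1 23.1 [-4.4 -6.   5.2] [ 0.17  0.64 -0.64  2.25  0.82  0.51  0.2 ]
```

Emit:
servo_tool(
  series=[
    {"delta_pos":[0,0.1,0],"dr":[0,0,0]},
    {"delta_pos":[0,0,0],"dr":[0,0,0]},
    {"delta_pos":[0,0,0],"dr":[0,0,0]},
  ],
)

```text
clock: 23.4
position: [464.4, 95.3, 80.0]
orientation: [0.123, 0.992, -0.006, -0.002]
wrist_force: [-4.9, -11.0, 8.7]
gripper_width: -0.2
```

Emit:
servo_tool(
  series=[
    {"delta_pos":[0,-0.5,0],"dr":[0,0,0]},
    {"delta_pos":[0,0,-0.9],"dr":[0,0,0]},
    {"delta_pos":[-0.5,-0.8,-1],"dr":[0,0,0]},
    {"delta_pos":[-0.9,-0.8,-1],"dr":[0,0,0]},
    {"delta_pos":[-0.9,0,-1],"dr":[0,0,0]},
    {"delta_pos":[-0.9,0,-1],"dr":[0,0,0]},
    {"delta_pos":[-0.9,0,-1],"dr":[0,0,0]},
    {"delta_pos":[0,0,0],"dr":[0,0,0]},
  ],
)

```text
clock: 24.2
position: [561.0, 25.8, 232.1]
orientation: [0.124, 0.992, 0.003, 0.006]
wrist_force: [0.6, -0.4, 0.1]
gripper_width: -0.2
```

```bash
python3 cf.py; python3 - <<'E'
from h import *
c=snap('wrist','w7',None,1.5)
np.save('w7c.npy',c,allow_pickle=True)
E
```

```text
tcp case 3.7 -3.7 232.1 24.2 [ 0.6 -0.4  0.1] [ 0.51  0.52 -0.88  1.97  0.53  0.88  0.67]
```

View pics/w7.png

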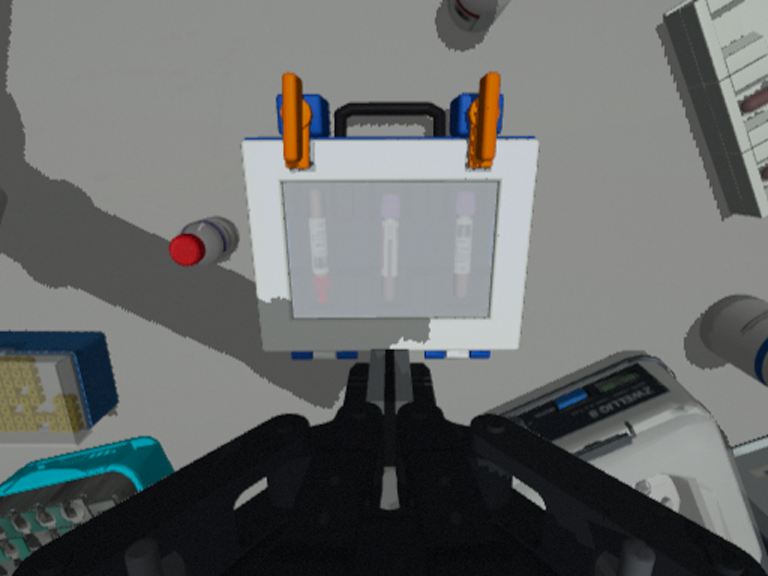

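```bash
python3 - <<'E'
from h import *
im=np.load('pics/w7.npy');show(im,'w7c',(175,40,345,130),4.6)
E
```

```text
(no output)
```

View pics/w7c.png

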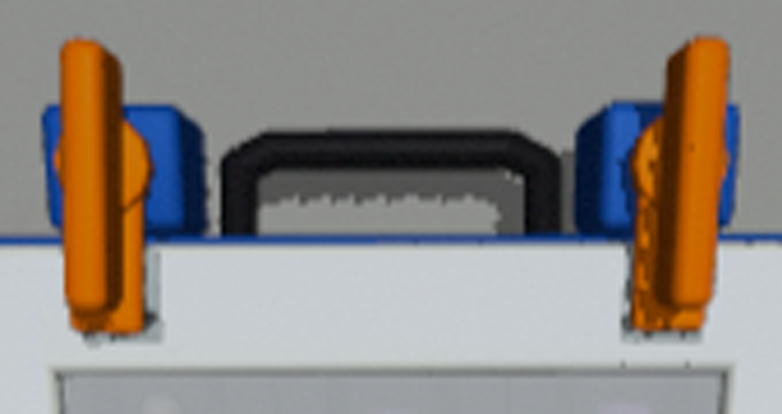

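```bash
python3 - <<'E'
from h import *
c=np.load('w7c.npy',allow_pickle=True).item()
W=lambda x,y,z:unproj(c,175+x/4.6-.4,40+y/4.6-.4,z)
def yaw(p,q,z): d=W(*q,z)-W(*p,z);return np.arctan2(d[1],d[0])
print('R',yaw((80,42),(89,303),91),'L',yaw((711,40),(690,303),91))
f=W(780,240,50)-W(5,238,50);print('case yaw',np.arctan2(-f[0],f[1]))
f=W(728,372,61)-W(55,372,61);print('win yaw',np.arctan2(-f[0],f[1]))
E
```

```text
R -0.2806408897288546 L -0.260330578761374
case yaw -0.250120363229992
win yaw -0.24867937028746154
```

```bash
python3 -c "
from h import *
print(order.finish_job())"
```

```text
the job is handed in; nothing more can be done
None
```

The violet-capped tube is in the left cradle, which was the empty one. The lid is shut and both orange latches are turned over it. I handed the job in at about 24 s of the 72 s; no verdict was reported.

- **Order of work:** both latches started partly turned (about 1.25 and 0.76 rad), which would have blocked the lid. I first pushed them out to about 0, then packed the tube, closed the lid from behind and turned the latches across.
- **Tube:** in the picture taken after release it lay square in the groove, in line with the tube next to it. The last picture shows it still there through the lid window.
- **Lid:** it stopped firmly at its shut height when pressed with about 27 N. The last picture shows it flat.
- **Latches:** measured from the last picture, the right is at about 1.54 rad and the left at about 1.57 rad (the requirement is above 1.4). When pushed home they pressed back with about 7–12 N, as at their stops.
- **Other objects:** I saw none moved. The last picture shows both small bottles, the tip box and part of the tray and buffer bottle, but not the timer or the red tubes' full positions. I did not measure any of them again.
- **Arm:** it was clear of everything, about 170 mm above the lid, when I handed in.

One disagreement: the wrist camera's sideways readings were about 1–3 mm off from where the jaws actually stood. I allowed for this when placing the tube.

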